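# Lower a basket of boards into the curing well and hold the lever

### The arm

A 6-joint arm with a two-finger parallel gripper is mounted at the origin on a cart in front of the work surface, level with it; the furniture and walls round the work are solid. World frame = base frame: x ahead of the robot, y to its left, z up, the work surface at z = 0. Lengths are in m, angles in rad, forces in N, time in s.
With the tool pointing down it reaches from about 0.25 to 0.725 m from the base axis. Payload 4 kg.
Tool frame: the origin (TCP) lies at the very end of the fingers, on their centre line; the grasp point (between the pads) lies 19 mm behind it (r.pinch_z is the distance from the TCP to the grasp point, in m); z points along the fingers, y is the line along which they close (so a half turn about z gives the same grasp; the last joint's range is limited). The gripper opens to 85 mm and grips with 20 to 120 N. Pads are 22 mm wide; open, the fingers measure 114 mm over their backs; the gripper's body (76 mm by 85 mm) begins 54 mm behind the grasp point. The pads swing forward as they close: fully open they stand 13 mm farther back than shut.
Start: joints at [1.295, 0.241, 0.005, 1.335, 0, 1.571], TCP at [0.136, 0.481, 0.231] pointing down, gripper open.
Joint ranges: [-2.72, 2.72], [-1.05, 1.87], [-1.09, 1.28], [-1.99, 2.15], [-1.42, 1.44], [-3.14, 3.14]. Speed limits (rad/s): [2.79, 2.79, 3.14, 3.14, 3.14, 3.14].

### API

Orientations are given as [roll, pitch, yaw] about the fixed x, y, z axes, in that order (R = Rz(yaw) Ry(pitch) Rx(roll)).
In Python, from plant import r gives the robot as it stands.
- The arm moves only by the shell command python3 -m jog 'ROWS'. ROWS is JSON, a list of rows, each a list of 7 numbers: the shift along the tool's x, y, z in cm, then the turn, a rotation vector about the tool's x, y, z in degrees, then the opening in per cent of the stroke, from 0 (shut) to 100 (fully open). In form: [[tx, ty, tz, ax, ay, az, fingers], ...]. A call has 1 to 12 rows; each row is the pose to reach, as a shift and turn from the pose commanded when the call began, along the tool's axes at that moment; what a row does not reach only later rows make up. A row lasts 1/12 s, in which the tool goes at most 41.7 mm and 7.16 degrees, less where a joint would pass 70% of its speed; a pose out of reach is approached as far as the arm can. A call with a gripper value outside its range is refused whole. The fingers move at their own pace and stop on an object; the grip force is fixed at half the most. Time passes only in rows, so rows that repeat a pose let the fingers close. It gives the time, the measured TCP pose, the force, the opening and the grip force at its end, in the units of the state.
- r.state(): the state, without advancing time (a new reading comes with each control period).
- r.camera(name): name is "scene" or "top" or "wrist"; returns (picture, depth): 420x560x3 uint8, blue, green, red; 420x560 float32, m along the optical axis (not along the pixel's ray), 0 where there is no reading.
- r.camera_info(name): a dict with "intrinsics" (3x3 intrinsics, pixels), "camera_from_world" (4x4, takes a point from world to camera coordinates). Camera axes: x right, y up, looking along -z (the intrinsics and any distortion apply to the point x, -y, -z); pixel columns grow to the right and rows downward; lengths in m; the calibration is good to about 2 mm. A picture is of the moment at which its call begins: read the wrist's pose just before it. camera_info takes no time and is no camera call; for the wrist camera it gives the pose at the moment of the call.
- r.job_done(): hands the job in; it is judged then, once.
The state is a dict: "time_s": time; "joint_positions": joint angles; "joint_vel": joint speeds; "joint_torque": joint torques, N m; "position": TCP position; "tcp_rot": TCP orientation; "contact_force": force on the tool from outside, world axes, zero at the start; "wrist_torque": the same for the moment, N m; "finger_gap": finger opening in m; "finger_force": force on a finger pad.
Only numpy, scipy, OpenCV 4.12 (cv2) and the standard library are available. Lean on these libraries where they do the work, as an engineer would, in place of code of your own. Each camera call takes 0.05 s, during which the arm holds its last target. There are 200 camera calls.

### The job

Hang the small steel basket by its handle on the hook of the curing well's lever and let go of it. Then flip the safety catch fully open, pull the lever down by its bar all the way to its stop so that the basket goes down into the well, and finish while still holding the lever down there. Do not tip the basket over, and do not force the lever down before the catch is open.

Things in the scene. Friction and masses are not known exactly. Their poses are not given: they have to be found in the camera images.
- stand: The curing well, a fixed bench device on a grey base plate 170 x 300 mm. Origin on the table under it. Its x axis points to the back (away from the robot at yaw 0), y to its left, z up. Open aluminium well, outside 126 x 126 mm, rim 65 mm high, centre at x=-25, y=4 mm. The pivot post of the lever stands at x=40, y=-120 mm, 186 mm high. A small timer box, 47 mm high, stands at x=-55, y=-130 mm.
- lever_hinge (a point): Pivot of the lever, 170 mm above the table; the hinge axis runs along the stand's x axis.
- lever (a joint): Angle of the lever (rad): 0 raised (as found, sprung up), 0.5 fully down at its stop. The lever is an aluminium bar, 16 mm thick and 20 mm tall, in the plane x=40 mm of the stand; at 0 it rises 0.25 rad towards the stand's +y, at 0.5 it slopes 0.25 rad down. A spring returns it at once when let go; holding it down takes about 3 to 6 N at the bar. The closed catch blocks it, but for a play of less than 0.1 rad.
- hook_seat (a point): Seat of the hook: the lowest point of its upper side, where the handle's bar is to rest. The hook is 7 mm steel wire on the side of the lever, 130 mm from the pivot; it runs from the lever towards the stand's -x, dips to this seat 65 mm from the lever's mid-plane and ends in an upturned tip at 92 mm, 22 mm higher than the seat. The seat is about 183 mm above the table with the lever up, 118 mm with it down. It moves with the lever.
- pull_bar_mid (a point): Middle of the pull bar, a black rubber-covered round bar, 14 mm in diameter and 80 mm long, that sticks out of the lever's free end towards the stand's -x (parallel to the hinge axis), 270 mm from the pivot; about 237 mm above the table with the lever up, 103 mm with it down. It moves with the lever and can be pinched from above across the bar (along the stand's y).
- catch (a joint): Angle of the safety catch (rad): 0 (to 0.05) closed, its nose over the short tail of the lever; 0.75 fully open, its grip swung over towards the stand's -y. It clears the tail beyond about 0.2 and stays where it is left (friction, under 1 N at the grip).
- catch_grip (a point): Centre of the upright finger grip of the catch, a black plastic cylinder 18 mm in diameter and 45 mm long; closed it stands 208 mm above the table, 45 mm in front (-x) of the lever's plane. It turns with the catch and can be pushed from its +y side or pinched.
- catch_hinge (a point): Hinge of the catch, 90 mm above the table, axis along the stand's x axis; the finger grip's centre is 121 mm from this axis.
- basket: Loose steel basket with small boards in it, about 0.2 kg, body 56 x 56 x 30 mm, 135 mm high with its handle. Origin at the centre of its underside, z up. Two straps at y=+-26.5 mm rise to a round bar 8 mm thick along its y axis, slightly arched; the open window under the bar is 50 mm wide (y) and reaches from 30 mm to 76 mm (sides) or 83 mm (middle) above the underside. The hook goes through this window along the basket's x axis, from either side.
- basket_grip (a point): Grip height on the rubber block on top of the basket's bar, 118 mm above the basket's underside; axes those of the basket. The block is 16 x 16 mm, from 91 to 135 mm above the underside.
- basket_bar (a point): Middle of the underside of the handle's bar, 83 mm above the basket's underside: the point that rests on the hook's seat.

How it is judged:
By the outcome, as a careful person would: the job done as asked, in the order asked, and still so for the second after the job is handed in, while the arm keeps its last pose, push and grip.
It also fails if it takes over 61 s, if anything falls off the work surface, if the arm or the gripper's body presses on something with over 40 N, if the wrist force passes 120 N, or if a joint passes its speed limit or range.

## Working session

There is one attempt and no reset: what is moved stays moved. The work goes in short steps, Python scripts to look and compute and a shell command to move; the robot and the scene stay as the last step left them, time stands still between calls to the robot, and variables do not carry over. Pictures are saved under pics/ and viewed, at most 12 in all, crops included, and the job is handed in when it is done.

```bash
ls; mkdir -p pics; cat > h.py <<'E'
import numpy as np, cv2
from plant import r
from scipy.spatial.transform import Rotation as R
def snap(n,tag):
    info=r.camera_info(n); im,d=r.camera(n); np.savez(f'pics/{tag}.npz',im=im,d=d,K=info['intrinsics'],T=info['camera_from_world']); cv2.imwrite(f'pics/{tag}.png',im)
def cloud(tag):
    z=np.load(f'pics/{tag}.npz'); d=z['d'];K=z['K'];T=np.linalg.inv(z['T'])
    v,u=np.mgrid[:420,:560]
    p=np.stack([(u-K[0,2])/K[0,0]*d,-(v-K[1,2])/K[1,1]*d,-d],-1)
    w=p@T[:3,:3].T+T[:3,3]; w[d==0]=np.nan
    return z['im'],w
E
python3 - <<'E'
from h import *
print(r.state()); 
for n in('scene','top'):
    snap(n,n+'0'); i=r.camera_info(n); print(i)
a=cv2.imread('pics/scene0.png');b=cv2.imread('pics/top0.png')
E
```

```text
pics
{'time_s': 0.0, 'joint_positions': array([ 1.29500142e+00,  2.41412579e-01,  3.72612846e-03,  1.33512533e+00,
       -5.06789569e-06,  1.57079127e+00]), 'joint_vel': array([ 0.00172654, -0.00109942, -0.00024373,  0.00178532,  0.00052696,
        0.00037968]), 'joint_torque': array([-5.11098660e-04, -3.72320509e+01,  2.52406257e+01,  1.68481824e-02,
       -4.87214186e-05, -1.13177180e-05]), 'position': array([0.13599369, 0.48052556, 0.23041382]), 'tcp_rot': array([-3.13957720e+00,  5.05770081e-06,  2.86580281e+00]), 'contact_force': array([ 0.41869936, -0.73666489, -0.22504171]), 'wrist_torque': array([ 0.02229095, -0.01980746,  0.05557353]), 'finger_force': 0.0, 'finger_gap': 0.08543274952642932}
{'intrinsics': array([[527.00812588,   0.        , 277.72688496],
       [  0.        , 527.00812588, 199.29663066],
       [  0.        ,   0.        ,   1.        ]]), 'camera_from_world': array([[ 0.77563502, -0.6311605 ,  0.00517163, -0.46067683],
       [ 0.36572822,  0.45609224,  0.81130927, -0.3151756 ],
       [-0.51442511, -0.62738847,  0.58459432, -1.08978561],
       [ 0.        ,  0.        ,  0.        ,  1.        ]])}
{'intrinsics': array([[407.06111518,   0.        , 276.71340967],
       [  0.        , 407.06111518, 206.60736811],
       [  0.        ,   0.        ,   1.        ]]), 'camera_from_world': array([[ 0.01338366, -0.999836  ,  0.01220049, -0.04434094],
       [ 0.98942926,  0.01500442,  0.14423805, -0.5433576 ],
       [-0.14439746,  0.01014109,  0.9894678 , -1.13184451],
       [ 0.        ,  0.        ,  0.        ,  1.        ]])}
```

View pics/scene0.png

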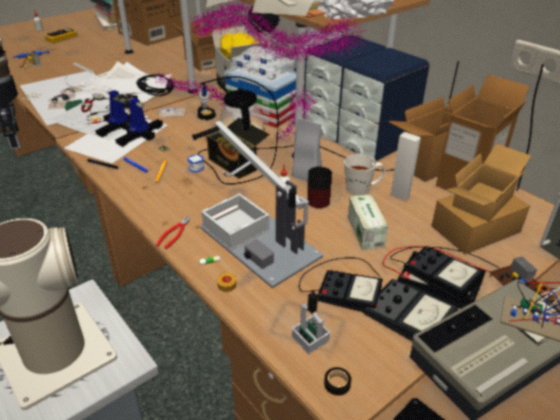

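View pics/top0.png

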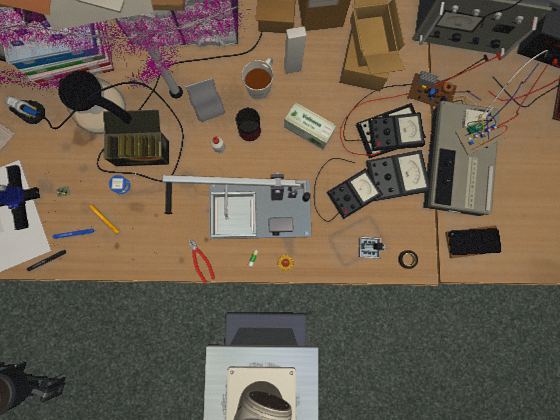

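The scene view shows the stand mid-bench with its lever up to the left and the basket at right (310,330). In the top view the stand plate spans about (210..312, 178..240), the bar is at (168,197), and the basket is at (370,246).

```bash
python3 - <<'E'
from h import *
im,w=cloud('top0')
c=cv2.resize(im[160:270,150:420],None,fx=2.9,fy=2.9,interpolation=cv2.INTER_CUBIC)
im2,w2=cloud('scene0')
c2=cv2.resize(im2[270:380,250:400],None,fx=2.0,fy=2.0,interpolation=cv2.INTER_CUBIC)
c3=cv2.resize(im2[110:270,190:350],None,fx=1.6,fy=1.6,interpolation=cv2.INTER_CUBIC)
o=np.zeros((600,800,3),np.uint8);o[:c.shape[0],:c.shape[1]]=c;o[340:340+c2.shape[0],:c2.shape[1]]=c2;o[340:340+c3.shape[0],320:320+c3.shape[1]]=c3
cv2.imwrite('pics/a.png',o)
# points by height in the regions
def show(n,m):
    p=w[m]; print(n,len(p),np.nanmedian(p,0),np.nanmin(p,0),np.nanmax(p,0))
Z=w[...,2]
v,u=np.mgrid[:420,:560]
box=(u>155)&(u<325)&(v>165)&(v<250)
for lo,hi in((.003,.02),(.06,.07),(.04,.052),(.17,.3)):
    m=box&(Z>lo)&(Z<hi); q=w[m][:,:2].astype(np.float32)
    print(lo,hi,len(q)); 
    if len(q)>5: print(cv2.minAreaRect(q))
m=(u>340)&(u<395)&(v>225)&(v<270)&(Z>.015); q=w[m]
for lo,hi in((.015,.04),(.06,.095),(.1,.15)):
    s=q[(q[:,2]>lo)&(q[:,2]<hi)]; print('basket',lo,hi,len(s),s.mean(0) if len(s) else 0, cv2.minAreaRect(s[:,:2].astype(np.float32)) if len(s)>3 else 0)
E
```

```text
0.003 0.02 4233
((0.5465735197067261, 0.07067418098449707), (0.2490854412317276, 0.49879565834999084), 0.9328371286392212)
0.06 0.07 361
((0.5244424343109131, 0.028414517641067505), (0.12967891991138458, 0.24493776261806488), 4.720008373260498)
0.04 0.052 452
((0.5221832990646362, 0.031666964292526245), (0.1290859878063202, 0.23326744139194489), 6.154780387878418)
0.17 0.3 1498
((0.5485849976539612, 0.06310191750526428), (0.11109969764947891, 0.35046783089637756), 6.1038007736206055)
basket 0.015 0.04 196 [ 0.43246769 -0.3035453   0.02694805] ((0.43233397603034973, -0.30575865507125854), (0.05946153774857521, 0.057910334318876266), 89.53104400634766)
basket 0.06 0.095 49 [ 0.4315205  -0.29733541  0.0812955 ] ((0.43090513348579407, -0.305555522441864), (0.05802185833454132, 0.012832417152822018), 87.67758178710938)
basket 0.1 0.15 54 [ 0.43167959 -0.30237244  0.12855373] ((0.43192121386528015, -0.30457672476768494), (0.016197048127651215, 0.01416733954101801), 87.52729034423828)
```

View pics/a.png

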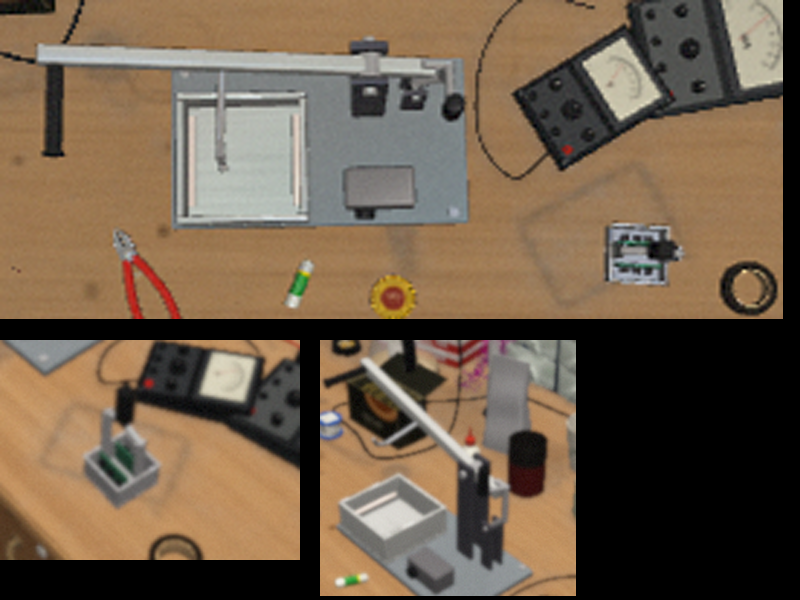

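The crop confirms the parts: the hook extends to (222,165), the pull bar runs (55,65)–(53,155), dark catch parts are at (370..455, 95..105), and the basket's bar is roughly along world y. Next I'll fit the stand pose and the other positions.

```bash
python3 - <<'E'
from h import *
im,w=cloud('top0'); Z=w[...,2]; v,u=np.mgrid[:420,:560]
G=im.astype(int).sum(2)
m=(u>205)&(u<260)&(v>186)&(v<240)&(abs(Z-.065)<.006); q=w[m].astype(np.float32)
print('rim',len(q),cv2.minAreaRect(q[:,:2]),np.median(q[:,2]))
m=(u>205)&(u<316)&(v>172)&(v<242)&(Z>.004)&(Z<.018)&(abs(im[...,0].astype(int)-im[...,2])<60)
q=w[m].astype(np.float32);print('plate',len(q),cv2.minAreaRect(q[:,:2]),np.median(q[:,2]))
m=(u>160)&(u<176)&(v>186)&(v<215)&(Z>.2); q=w[m]; print('bar',len(q),q.mean(0),q.min(0),q.max(0), np.linalg.svd(q-q.mean(0))[2][0])
m=(u>163)&(u<305)&(v>172)&(v<188)&(Z>.14)&(G>450); q=w[m]; print('lever',len(q),np.polyfit(q[:,1],q[:,0],1),np.polyfit(q[:,1],q[:,2],1))
m=(u>222)&(u<232)&(v>188)&(v<222)&(Z>.15); q=w[m]; print('hook',len(q));q=q[np.argsort(q[:,0])]; print(q[::4].round(3))
for n,(a,b) in {'tail':(277,97+95),'c2':(292,193),'c3':(306,196)}.items():
    s=w[b-3:b+4:3,a-6:a+7:3]; print(n); print(s.reshape(-1,3).round(3))
E
```

```text
Traceback (most recent call last):
cv2.error: OpenCV(4.12.0) /io/opencv/modules/imgproc/src/convhull.cpp:143: error: (-215:Assertion failed) total >= 0 && (depth == CV_32F || depth == CV_32S) in function 'convexHull'
```

```bash
cat > m.py <<'E'
from h import *
im,w=cloud('top0'); Z=w[...,2]; v,u=np.mgrid[:420,:560]
G=im.astype(int).sum(2); rect=lambda q: cv2.minAreaRect(np.ascontiguousarray(q[:,:2],np.float32))
m=(u>205)&(u<260)&(v>186)&(v<240)&(abs(Z-.065)<.006); q=w[m]
print('rim',len(q),rect(q),np.median(q[:,2]))
m=(u>205)&(u<316)&(v>172)&(v<242)&(Z>.004)&(Z<.018)&(abs(im[...,0].astype(int)-im[...,2])<60)
q=w[m];print('plate',len(q),rect(q),np.median(q[:,2]))
m=(u>160)&(u<176)&(v>186)&(v<215)&(Z>.2); q=w[m]; print('bar',len(q),q.mean(0),q.min(0),q.max(0), np.linalg.svd(q-q.mean(0))[2][0])
m=(u>163)&(u<305)&(v>172)&(v<188)&(Z>.14)&(G>450); q=w[m]; print('lever',len(q),np.polyfit(q[:,1],q[:,0],1),np.polyfit(q[:,1],q[:,2],1))
m=(u>222)&(u<232)&(v>188)&(v<222)&(Z>.15); q=w[m]; print('hook',len(q));q=q[np.argsort(q[:,0])]; print(q[::4].round(3))
for n,(a,b) in {'tail':(277,192),'c2':(292,193),'c3':(306,196)}.items():
    s=w[b-3:b+4:3,a-6:a+7:3]; print(n); print(s.reshape(-1,3).round(3))
E
python3 m.py
```

```text
rim 362 ((0.5188168883323669, 0.08631328493356705), (0.1257273554801941, 0.12410531938076019), 1.9118307828903198) 0.06381767580429831
plate 3632 ((0.5432242751121521, 0.006135120987892151), (0.17615634202957153, 0.31600886583328247), 0.9562186002731323) 0.012238114060765581
bar 170 [0.52588881 0.22403269 0.24089163] [0.49530229 0.21639335 0.23229495] [0.55844956 0.23269014 0.24854872] [-0.9999926   0.0035073   0.00158388]
lever 741 [-0.03526247  0.58662207] [0.24997906 0.18896183]
hook 79
[[0.49  0.09  0.202]
 [0.493 0.087 0.2  ]
 [0.498 0.09  0.198]
 [0.502 0.091 0.189]
 [0.507 0.092 0.184]
 [0.512 0.094 0.187]
 [0.515 0.092 0.184]
 [0.518 0.098 0.182]
 [0.522 0.095 0.185]
 [0.525 0.093 0.182]
 [0.528 0.095 0.183]
 [0.532 0.095 0.186]
 [0.535 0.093 0.187]
 [0.539 0.092 0.192]
 [0.545 0.095 0.187]
 [0.549 0.092 0.193]
 [0.554 0.09  0.193]
 [0.557 0.093 0.19 ]
 [0.56  0.091 0.189]
 [0.564 0.095 0.196]]
tail
[[ 0.568 -0.02   0.183]
 [ 0.568 -0.028  0.186]
 [ 0.568 -0.035  0.182]
 [ 0.569 -0.043  0.181]
 [ 0.57  -0.051  0.174]
 [ 0.568 -0.02   0.14 ]
 [ 0.568 -0.028  0.14 ]
 [ 0.562 -0
[... 209 characters left out ...]
 [ 0.598 -0.073  0.013]
 [ 0.584 -0.078  0.091]
 [ 0.599 -0.091  0.01 ]
 [ 0.598 -0.099  0.014]
 [ 0.589 -0.064  0.011]
 [ 0.575 -0.07   0.09 ]
 [ 0.576 -0.078  0.088]
 [ 0.576 -0.086  0.089]
 [ 0.59  -0.1    0.009]
 [ 0.581 -0.064  0.008]
 [ 0.576 -0.072  0.037]
 [ 0.576 -0.08   0.039]
 [ 0.576 -0.089  0.036]
 [ 0.58  -0.099  0.013]]
c3
[[ 0.59  -0.105  0.013]
 [ 0.589 -0.114  0.014]
 [ 0.55  -0.105  0.23 ]
 [ 0.552 -0.113  0.224]
 [ 0.593 -0.142 -0.001]
 [ 0.581 -0.106  0.008]
 [ 0.543 -0.098  0.229]
 [ 0.544 -0.105  0.227]
 [ 0.544 -0.113  0.227]
 [ 0.584 -0.142 -0.003]
 [ 0.572 -0.105  0.012]
 [ 0.54  -0.1    0.202]
 [ 0.537 -0.106  0.223]
 [ 0.573 -0.133  0.006]
 [ 0.574 -0.142 -0.   ]]
```

```bash
cat >> h.py <<'E'
def row(p,ydeg,tilt=0,st=None):
    """row from present pose to world TCP p, tool down, tool y axis at ydeg in the world plane, tilted about tool x"""
    s=st or r.state(); R0=R.from_euler('xyz',s['tcp_rot'])
    R1=R.from_euler('xyz',[np.pi,0,np.radians(ydeg+90)])*R.from_rotvec([np.radians(tilt),0,0])
    t=R0.inv().apply(np.array(p)-s['position'])*100; a=np.degrees((R0.inv()*R1).as_rotvec())
    print('t',t.round(2),'a',a.round(2),'pos',s['position'].round(4),'f',s['contact_force'].round(1),'gap',round(s['finger_gap'],4),'t',s['time_s'])
E
python3 -c "
from h import *
row([.432,-.305,.2],88.5)"
```

```text
t [-49.87 -67.52   3.18] a [-1.00e-01 -1.00e-02 -1.43e+01] pos [0.136  0.4806 0.2305] f [-0.5  0.5 -0.2] gap 0.0855 t 0.1
```

```bash
P='[-49.9,-67.5,3.2,0,0,-14.3,100]'; python3 -m jog '[[-49.9,-67.5,3.2,0,0,-14.3,100],[-49.9,-67.5,3.2,0,0,-14.3,100],[-49.9,-67.5,3.2,0,0,-14.3,100],[-49.9,-67.5,3.2,0,0,-14.3,100],[-49.9,-67.5,3.2,0,0,-14.3,100],[-49.9,-67.5,3.2,0,0,-14.3,100],[-49.9,-67.5,3.2,0,0,-14.3,100],[-49.9,-67.5,3.2,0,0,-14.3,100],[-49.9,-67.5,3.2,0,0,-14.3,100],[-49.9,-67.5,3.2,0,0,-14.3,100],[-49.9,-67.5,3.2,0,0,-14.3,100],[-49.9,-67.5,3.2,0,0,-14.3,100]]'
python3 -c "
from h import *
row([.432,-.305,.2],88.5)"
```

```text
time_s: 1.1
position: [0.3122, 0.012, 0.2123]
tcp_rot: [3.141, 0.001, 3.115]
contact_force: [1.2, 0.6, -0.2]
finger_gap: 0.0855
finger_force: 0.0
t [-12.8  -31.38   1.23] a [0.01 0.04 0.  ] pos [0.3122 0.012  0.2123] f [ 1.2  0.6 -0.2] gap 0.0855 t 1.1
```

```bash
python3 -m jog '[[-12.8,-31.4,1.2,0,0,0,100],[-12.8,-31.4,1.2,0,0,0,100],[-12.8,-31.4,1.2,0,0,0,100],[-12.8,-31.4,1.2,0,0,0,100],[-12.8,-31.4,1.2,0,0,0,100],[-12.8,-31.4,1.2,0,0,0,100],[-12.8,-31.4,1.2,0,0,0,100],[-12.8,-31.4,1.2,0,0,0,100],[-12.8,-31.4,1.2,0,0,0,100],[-12.8,-31.4,1.2,0,0,0,100],[-12.8,-31.4,1.2,0,0,0,100]]'
python3 - <<'E'
from h import *
row([.432,-.305,.099],88.5); snap('wrist','w1')
im,w=cloud('w1'); q=w[(w[...,2]>.105)&(w[...,2]<.15)&(abs(w[...,0]-.432)<.04)&(abs(w[...,1]+.305)<.04)]
print(len(q)); q=q.astype(np.float32)
if len(q)>5: print(q.mean(0),cv2.minAreaRect(np.ascontiguousarray(q[:,:2])))
E
```

```text
time_s: 2.02
position: [0.4313, -0.3026, 0.1993]
tcp_rot: [3.14, -0.002, 3.115]
contact_force: [-0.7, 0.6, -0.2]
finger_gap: 0.0855
finger_force: 0.0
t [-0.1  -0.25 10.03] a [ 0.11 -0.12 -0.05] pos [ 0.4313 -0.3026  0.1993] f [-0.7  0.6 -0.2] gap 0.0855 t 2.0167
798
[ 0.42992166 -0.30621427  0.13069074] ((0.4322552978992462, -0.30624327063560486), (0.015933377668261528, 0.01565590500831604), 87.7316665649414)
```

View pics/w1.png

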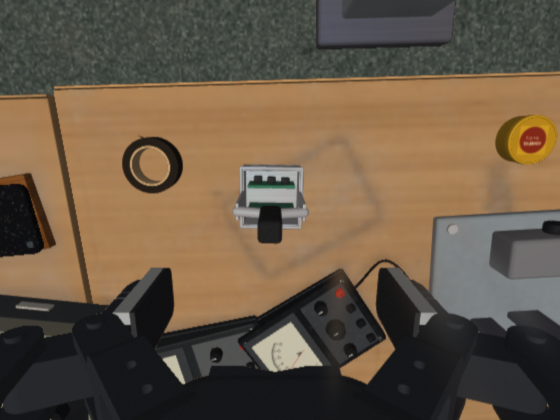

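The wrist view shows the basket's block at (270,225), squared to the fingers and midway between them. I'll go down and grip it.

```bash
python3 -m jog '[[-0.1,-0.2,2.5,0,0,0,100],[-0.1,-0.3,5.5,0,0,0,100],[-0.1,-0.3,8,0,0,0,100],[-0.1,-0.3,10,0,0,0,100],[-0.1,-0.3,10,0,0,0,100],[-0.1,-0.3,10,0,0,0,0],[-0.1,-0.3,10,0,0,0,0],[-0.1,-0.3,10,0,0,0,0],[-0.1,-0.3,10,0,0,0,0],[-0.1,-0.3,10,0,0,0,0],[-0.1,-0.3,10,0,0,0,0],[-0.1,-0.3,10,0,0,0,0]]'
python3 -c "
from h import *
row([.432,-.305,.3],88.5)"
```

```text
time_s: 3.07
position: [0.4337, -0.3064, 0.1014]
tcp_rot: [-3.141, 0.002, 3.115]
contact_force: [-0.3, 1.6, 5.7]
finger_gap: 0.015
finger_force: 59.3
t [  0.13   0.12 -19.86] a [-0.03  0.11 -0.  ] pos [ 0.4337 -0.3064  0.1014] f [-0.3  1.6  5.7] gap 0.015 t 3.0667
```

```bash
python3 -m jog '[[0,0,-2,0,0,0,0],[0,0,-5,0,0,0,0],[0,0,-8.5,0,0,0,0],[0,0,-12,0,0,0,0],[0,0,-14,0,0,0,0],[0,0,-14,0,0,0,0]]'
python3 -c "
from h import *
row([.435,.090,.237],92)"
```

```text
time_s: 3.57
position: [0.4351, -0.3079, 0.2453]
tcp_rot: [-3.136, 0.008, 3.115]
contact_force: [0.8, -0.5, -2.0]
finger_gap: 0.0153
finger_force: 58.9
t [ 1.07 39.78  0.61] a [-0.32  0.43 -3.52] pos [ 0.4351 -0.3079  0.2453] f [ 0.8 -0.5 -2. ] gap 0.0153 t 3.5667
```

```bash
python3 -m jog '[[0.1,2,0.5,0,0,-0.5,0],[0.3,5,0.5,0,0,-1,0],[0.5,8.5,0.5,0,0,-2,0],[0.7,12,0.5,0,0,-3.5,0],[0.9,15.5,0.5,0,0,-3.5,0],[1,19,0.5,0,0,-3.5,0],[1,22.5,0.5,0,0,-3.5,0],[1,26,0.5,0,0,-3.5,0],[1,29.5,0.5,0,0,-3.5,0],[1,33,0.5,0,0,-3.5,0],[1,36,0.5,0,0,-3.5,0],[1,38.5,0.5,0,0,-3.5,0]]'
python3 -m jog '[[0,0.5,0,0,0,0,0],[0,1,0,0,0,0,0],[0,1,0,0,0,0,0],[0,1,0,0,0,0,0]]'
python3 - <<'E'
from h import *
row([.5185,.092,.237],92); row([.5185,.092,.2],92)
snap('wrist','w2'); snap('top','t2'); snap('scene','s2')
a=cv2.imread('pics/w2.png');im,_=cloud('t2');im2,_=cloud('s2')
o=np.zeros((420,800,3),np.uint8); o[:,:380]=a[:,90:470]; o[:210,380:]=cv2.resize(im[160:260,180:380],(420,210)); o[210:,380:]=cv2.resize(im2[110:270,120:440],(420,210)); cv2.imwrite('pics/b.png',o)
E
```

```text
time_s: 4.57
position: [0.4318, 0.0808, 0.2334]
tcp_rot: [-3.141, -0.003, -3.105]
contact_force: [0.2, -0.9, -2.3]
finger_gap: 0.015
finger_force: 59.2
time_s: 4.9
position: [0.4323, 0.0882, 0.2344]
tcp_rot: [-3.141, -0.002, -3.107]
contact_force: [0.4, 0.3, -2.6]
finger_gap: 0.0153
finger_force: 59.4
t [-8.63  0.09 -0.27] a [-0.05 -0.1  -0.03] pos [0.4323 0.0882 0.2344] f [ 0.4  0.3 -2.6] gap 0.0153 t 4.9
t [-8.64  0.09  3.43] a [-0.05 -0.1  -0.03] pos [0.4323 0.0882 0.2344] f [ 0.4  0.3 -2.6] gap 0.0153 t 4.9
```

View pics/b.png

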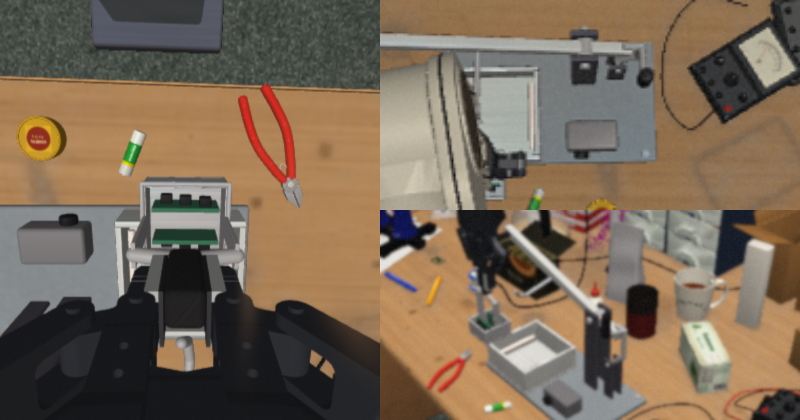

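The wrist view shows the hook's tip at (185,345), centred behind the block at (185,290), and the basket hangs level. I'll move in over the tip, checking before I lower it.

```bash
python3 -m jog '[[0,0.1,-0.4,0,0,0,0],[-1.5,0.1,-0.4,0,0,0,0],[-3,0.1,-0.4,0,0,0,0],[-4.5,0.1,-0.4,0,0,0,0],[-6,0.1,-0.4,0,0,0,0],[-7.5,0.1,-0.4,0,0,0,0],[-8.7,0.1,-0.4,0,0,0,0],[-8.7,0.1,-0.4,0,0,0,0],[-8.7,0.1,-0.4,0,0,0,0]]'
python3 - <<'E'
from h import *
row([.5195,.092,.2],92)
snap('wrist','w3'); snap('scene','s3')
a=cv2.imread('pics/w3.png');im2,_=cloud('s3')
o=np.zeros((420,800,3),np.uint8); o[:,:380]=a[:,90:470]; o[:,380:]=cv2.resize(im2[80:270,160:350],(420,420),interpolation=2); cv2.imwrite('pics/c.png',o)
E
```

```text
time_s: 5.8
position: [0.5198, 0.0924, 0.2391]
tcp_rot: [-3.142, -0.001, -3.108]
contact_force: [-0.1, 0.5, -3.3]
finger_gap: 0.0153
finger_force: 59.4
t [ 0.03 -0.04  3.91] a [-0.   -0.04 -0.07] pos [0.5198 0.0924 0.2391] f [-0.1  0.5 -3.3] gap 0.0153 t 5.8
```

View pics/c.png

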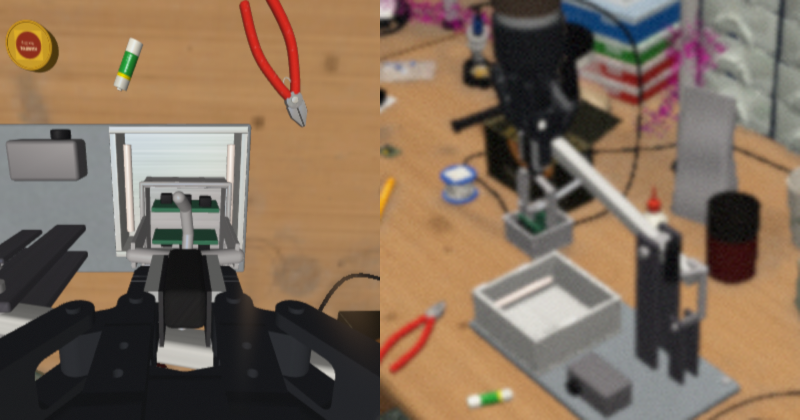

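The hook tip at (180,197) is through the window in front of the bar. I'll lower it onto the seat.

```bash
python3 -m jog '[[0,0,0.8,0,0,0,0],[0,0,1.7,0,0,0,0],[0,0,2.5,0,0,0,0],[0,0,3,0,0,0,0],[0,0,3.4,0,0,0,0],[0,0,3.4,0,0,0,0],[0,0,3.4,0,0,0,0]]'; python3 -m jog '[[0,0,0.15,0,0,0,0],[0,0,0.3,0,0,0,0],[0,0,0.3,0,0,0,0]]'
```

```text
time_s: 6.48
position: [0.5195, 0.093, 0.205]
tcp_rot: [-3.141, -0.001, -3.107]
contact_force: [-0.0, -0.4, -2.7]
finger_gap: 0.0155
finger_force: 59.4
time_s: 6.73
position: [0.52, 0.093, 0.2024]
tcp_rot: [3.142, 0.001, -3.107]
contact_force: [0.9, 0.2, -2.1]
finger_gap: 0.015
finger_force: 59.4
```

```bash
python3 -m jog '[[0,0,0.1,0,0,0,0],[0,0,0.2,0,0,0,0],[0,0,0.2,0,0,0,0],[0,0,0.2,0,0,0,0]]'; python3 -m jog '[[0,0,0.1,0,0,0,0],[0,0,0.2,0,0,0,0],[0,0,0.2,0,0,0,0]]'
```

```text
time_s: 7.07
position: [0.5202, 0.093, 0.2018]
tcp_rot: [3.141, 0.002, -3.107]
contact_force: [-1.9, 0.2, 4.6]
finger_gap: 0.015
finger_force: 60.4
time_s: 7.32
position: [0.5202, 0.0932, 0.1998]
tcp_rot: [3.141, 0.002, -3.107]
contact_force: [-1.6, 0.4, 5.5]
finger_gap: 0.0154
finger_force: 60.5
```

```bash
python3 -m jog '[[0,0,-0.15,0,0,0,0],[0,0,-0.25,0,0,0,0],[0,0,-0.25,0,0,0,8],[0,0,-0.25,0,0,0,15],[0,0,-0.25,0,0,0,25],[0,0,-0.25,0,0,0,35],[0,0,-0.25,0,0,0,60],[0,0,-0.25,0,0,0,100],[0,0,-0.25,0,0,0,100],[0,0,-0.25,0,0,0,100],[0,0,-0.25,0,0,0,100]]'
python3 - <<'E'
from h import *
snap('wrist','w4'); snap('scene','s4')
a=cv2.imread('pics/w4.png');im2,_=cloud('s4')
o=np.zeros((420,800,3),np.uint8); o[:,:380]=a[:,90:470]; o[:,380:]=cv2.resize(im2[80:270,160:350],(420,420),interpolation=2); cv2.imwrite('pics/d.png',o)
E
```

```text
time_s: 8.23
position: [0.5197, 0.093, 0.2006]
tcp_rot: [-3.142, -0.0, -3.107]
contact_force: [-0.7, -0.1, -0.4]
finger_gap: 0.085
finger_force: 0.0
```

View pics/d.png

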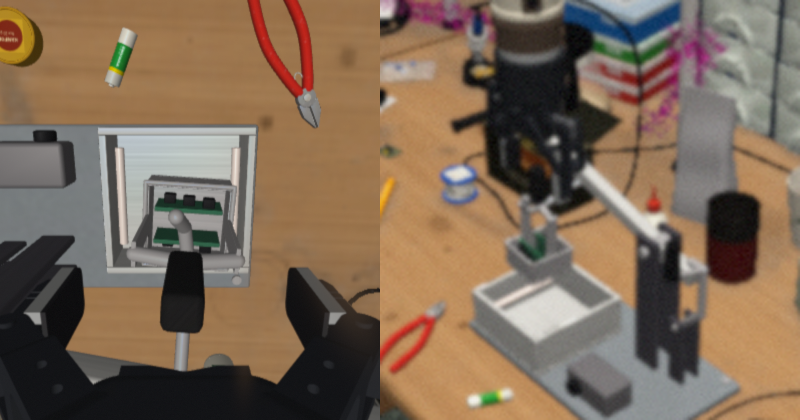

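The basket hangs free on the hook with its block at (182,290) clear of both fingers. I'll retreat upwards and head to the catch.

```bash
python3 -m jog '[[0,0,-1,0,0,0,100],[0,0,-3,0,0,0,100],[0,0,-6,0,0,0,100],[0,0,-9,0,0,0,100],[0,0,-9,0,0,0,60],[0,0,-9,0,0,0,0],[0,0,-9,0,0,0,0]]'
python3 -c "
from h import *
row([.545,-.065,.29],92);row([.545,-.065,.2],92)"
```

```text
time_s: 8.92
position: [0.5196, 0.093, 0.2909]
tcp_rot: [3.142, 0.0, -3.107]
contact_force: [0.3, -0.0, -0.9]
finger_gap: 0.0517
finger_force: 0.0
t [ -1.98 -15.88   0.09] a [ 0.    0.02 -0.  ] pos [0.5196 0.093  0.2909] f [ 0.3 -0.  -0.9] gap 0.0517 t 8.9167
t [ -1.98 -15.88   9.09] a [ 0.    0.02 -0.  ] pos [0.5196 0.093  0.2909] f [ 0.3 -0.  -0.9] gap 0.0517 t 8.9167
```

```bash
python3 -m jog '[[-0.5,-3,0,0,0,0,0],[-1,-6.5,0,0,0,0,0],[-1.5,-10,0,0,0,0,0],[-2,-13.5,0,0,0,0,0],[-2,-15.9,0,0,0,0,0],[-2,-15.9,0,0,0,0,0],[-2,-15.9,3,0,0,0,0],[-2,-15.9,6,0,0,0,0],[-2,-15.9,8.6,0,0,0,0],[-2,-15.9,8.6,0,0,0,0],[-2,-15.9,8.6,0,0,0,0]]'
python3 - <<'E'
from h import *
row([.544,-.09,.2],92)
snap('wrist','w5'); snap('top','t5'); snap('scene','s5')
a=cv2.imread('pics/w5.png');im,w=cloud('t5');im2,_=cloud('s5')
o=np.zeros((420,800,3),np.uint8); o[:,:380]=a[:,90:470]; o[:210,380:]=cv2.resize(im[160:260,180:380],(420,210)); o[210:,380:]=cv2.resize(im2[150:270,200:440],(420,210)); cv2.imwrite('pics/e.png',o)
q=w[185:206,300:316].reshape(-1,3);q=q[q[:,2]>.18];print(len(q),q.mean(0) if len(q) else 0)
E
```

```text
time_s: 9.83
position: [0.5433, -0.0645, 0.2028]
tcp_rot: [3.14, -0.006, -3.106]
contact_force: [0.4, -0.4, 1.4]
finger_gap: -0.0002
finger_force: 0.0
t [ 0.02 -2.55  0.27] a [ 0.06 -0.34  0.03] pos [ 0.5433 -0.0645  0.2028] f [ 0.4 -0.4  1.4] gap -0.0002 t 9.8333
334 [ 0.46841381 -0.07069166  0.66840102]
```

View pics/e.png

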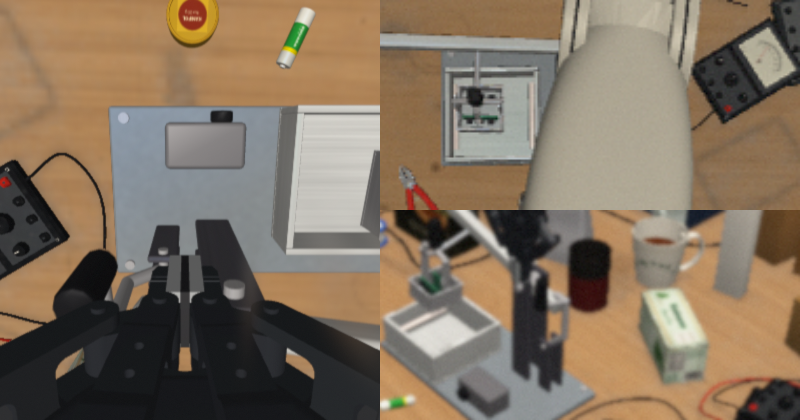

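The grip stands at (85,285) in the wrist view, just to the −y side of the closed fingers. I'll push it over along its arc.

```bash
python3 -m jog '[[0,-1.5,0,0,0,0,0],[0,-2.5,0,0,0,0,0],[0,-3.5,0.1,0,0,0,0],[0,-4.5,0.3,0,0,0,0],[0,-5.5,0.7,0,0,0,0],[0,-6.3,1.2,0,0,0,0],[0,-7,1.7,0,0,0,0],[0,-7.7,2.3,0,0,0,0],[0,-8.3,2.9,0,0,0,0],[0,-8.9,3.4,0,0,0,0],[0,-8.9,3.4,0,0,0,0]]'
python3 - <<'E'
from h import *
row([.544,-.165,.158],92)
snap('wrist','w6'); snap('scene','s6')
a=cv2.imread('pics/w6.png');im2,_=cloud('s6')
o=np.zeros((420,800,3),np.uint8); o[:,:380]=a[:,90:470]; o[:,380:]=cv2.resize(im2[130:290,230:390],(420,420),interpolation=2); cv2.imwrite('pics/f.png',o)
E
```

```text
time_s: 10.9
position: [0.5474, -0.1551, 0.169]
tcp_rot: [3.141, -0.003, -3.108]
contact_force: [-0.8, 0.7, -0.0]
finger_gap: -0.0003
finger_force: 0.0
t [ 0.37 -0.98  1.1 ] a [ 0.03 -0.16 -0.07] pos [ 0.5474 -0.1551  0.169 ] f [-0.8  0.7 -0. ] gap -0.0003 t 10.9
```

View pics/f.png

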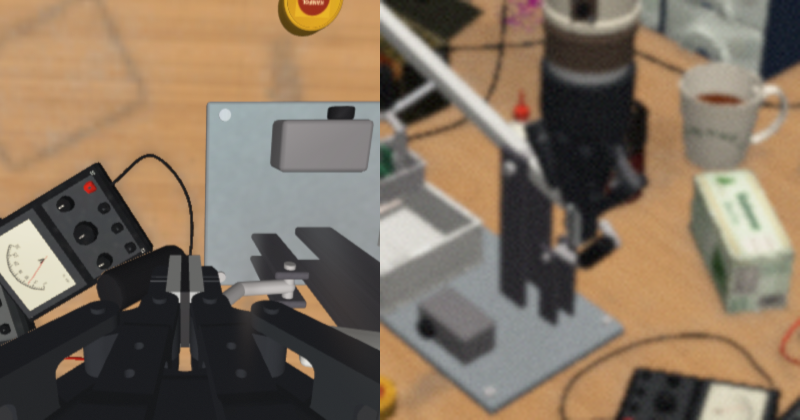

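The catch grip at (140,285) has swung well over. I'll press on to its stop.

```bash
python3 -m jog '[[0,-0.3,0.4,0,0,0,0],[0,-0.6,0.8,0,0,0,0],[0,-0.6,0.8,0,0,0,0]]'; python3 -m jog '[[0,-0.2,0.4,0,0,0,0],[0,-0.4,0.7,0,0,0,0],[0,-0.4,0.7,0,0,0,0]]'
```

```text
time_s: 11.25
position: [0.5482, -0.1603, 0.162]
tcp_rot: [3.142, -0.001, -3.107]
contact_force: [-0.3, 0.6, -0.6]
finger_gap: -0.0002
finger_force: 0.0
time_s: 11.5
position: [0.5492, -0.1629, 0.1581]
tcp_rot: [3.139, 0.003, -3.106]
contact_force: [-4.1, 5.6, 11.5]
finger_gap: -0.0002
finger_force: 5.8
```

Force is now about 13 N, so the catch is at its stop. I'll lift off and go to the pull bar.

```bash
python3 -m jog '[[0,0.6,-0.6,0,0,0,0],[0,1.2,-2,0,0,0,0],[0,1.2,-5,0,0,0,0],[0,1.2,-8.5,0,0,0,0],[0,1.2,-12,0,0,0,0],[0,1.2,-13,0,0,0,0],[0,1.2,-13,0,0,0,0]]'
python3 -c "
from h import *
row([.530,.224,.29],92)"
```

```text
time_s: 12.08
position: [0.5502, -0.1526, 0.29]
tcp_rot: [-3.139, 0.008, -3.106]
contact_force: [-1.1, 0.0, 0.1]
finger_gap: -0.0
finger_force: 0.0
t [ 0.69 37.71 -0.1 ] a [-0.15  0.45  0.01] pos [ 0.5502 -0.1526  0.29  ] f [-1.1  0.   0.1] gap -0.0 t 12.0833
```

```bash
python3 -m jog '[[0,2,0,0,0,0,0],[0,5,0,0,0,0,0],[0.1,9,0,0,0,0,0],[0.2,13,0,0,0,0,0],[0.3,17,0,0,0,0,0],[0.4,21,0,0,0,0,0],[0.5,25,0,0,0,0,50],[0.6,29,0,0,0,0,100],[0.7,33,0,0,0,0,100],[0.7,36,0,0,0,0,100],[0.7,37.7,0,0,0,0,100],[0.7,37.7,0,0,0,0,100]]'
python3 -m jog '[[0,0,0,0,0,0,100],[0,0,0,0,0,0,100]]'
python3 - <<'E'
from h import *
row([.530,.224,.218],92)
snap('wrist','w7'); snap('top','t7')
a=cv2.imread('pics/w7.png');im,w=cloud('t7')
o=np.zeros((420,800,3),np.uint8); o[:,:380]=a[:,90:470]; o[:210,380:]=cv2.resize(im[150:250,150:350],(420,210))
im2,_=cloud('w7')
cv2.imwrite('pics/g.png',o)
u,v=np.meshgrid(range(560),range(420)); m=(u>295)&(u<330)&(v>175)&(v<215)&(w[...,2]>.12)&(w[...,2]<.25)&(w[...,0]<.56)
q=w[m]; print('grip',len(q)); print(q.mean(0),q.min(0),q.max(0))
_,wc=cloud('w7'); m=(abs(wc[...,2]-.24)<.012)&(abs(wc[...,1]-.224)<.03)&(wc[...,0]<.56); q=wc[m]; print('bar',len(q),q.mean(0),q.min(0),q.max(0))
E
```

```text
time_s: 13.08
position: [0.5268, 0.228, 0.2831]
tcp_rot: [-3.141, -0.003, -3.101]
contact_force: [0.3, -1.0, 0.6]
finger_gap: 0.0724
finger_force: 0.0
time_s: 13.25
position: [0.5276, 0.2235, 0.2844]
tcp_rot: [-3.14, -0.002, -3.107]
contact_force: [-0.2, -1.2, 0.1]
finger_gap: 0.0855
finger_force: 0.0
t [-0.25  0.05  6.64] a [-0.08 -0.13 -0.02] pos [0.5276 0.2235 0.2844] f [-0.2 -1.2  0.1] gap 0.0855 t 13.25
grip 41
[ 0.54791543 -0.16521685  0.15313317] [ 0.53925712 -0.17171961  0.14156151] [ 0.55873547 -0.15900616  0.16507505]
bar 2579 [0.52476431 0.22410071 0.24317516] [0.49570549 0.21459063 0.23087354] [0.55994994 0.23186777 0.24776428]
```

View pics/g.png

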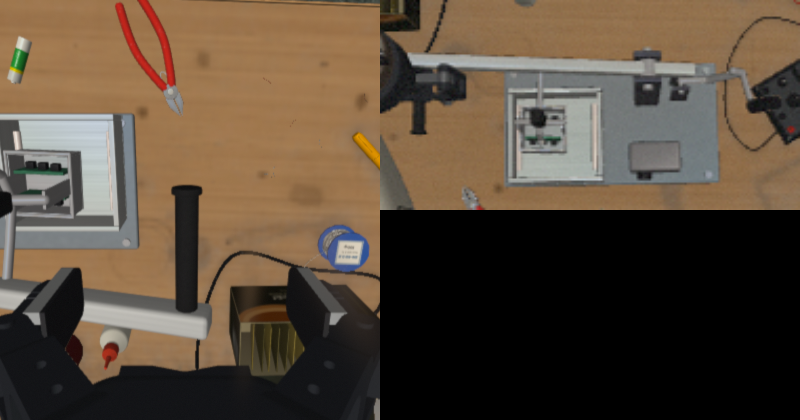

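The bar runs from (187,190) to (187,305), centred between the open fingers, and the basket still hangs level at (45,185). I'll check the catch angle from the existing depth picture while descending.

```bash
python3 - <<'E'
from h import *
im,w=cloud('t7')
m=(w[...,2]>.10)&(w[...,2]<.25)&(w[...,0]<.57)&(w[...,0]>.52)&(w[...,1]<-.12)&(w[...,1]>-.26); q=w[m]; print(len(q),q.min(0),q.max(0))
p=np.polyfit(q[:,1],q[:,2],1); print(p,'angle from vertical',np.pi/2+np.arctan(p[0]) if p[0]<0 else np.arctan(1/p[0]))
for y in np.arange(-.22,-.14,.01):
    s=q[abs(q[:,1]-y)<.005]; print(y.round(3),len(s),s[:,2].max().round(3) if len(s) else '')
E
python3 -m jog '[[0,0,1.5,0,0,0,100],[0,0,3.5,0,0,0,100],[0,0,5.5,0,0,0,100],[0,0,6.5,0,0,0,100],[0,0,6.5,0,0,0,100],[0,0,6.5,0,0,0,100]]'; python3 -m jog '[[0,0,0,0,0,0,0],[0,0,0,0,0,0,0],[0,0,0,0,0,0,0],[0,0,0,0,0,0,0],[0,0,0,0,0,0,0],[0,0,0,0,0,0,0],[0,0,0,0,0,0,0]]'
```

```text
124 [ 0.53925712 -0.19725109  0.14055669] [ 0.56951484 -0.15744283  0.18220744]
[-0.94117183 -0.00281763] angle from vertical 0.815694383815682
-0.22 0 
-0.21 0 
-0.2 5 0.174
-0.19 28 0.182
-0.18 31 0.179
-0.17 31 0.165
-0.16 29 0.157
-0.15 0 
time_s: 13.85
position: [0.5281, 0.2235, 0.2208]
tcp_rot: [-3.141, -0.001, -3.108]
contact_force: [-0.7, -0.6, 0.4]
finger_gap: 0.0856
finger_force: 0.0
time_s: 14.43
position: [0.5282, 0.2246, 0.2212]
tcp_rot: [3.141, 0.001, -3.107]
contact_force: [0.4, 0.3, 1.3]
finger_gap: 0.0117
finger_force: 58.4
```

The catch reads about 0.74 rad open, and the bar is gripped. I'll pull it down along the lever's arc, turning the tool with it.

```bash
python3 -m jog '[[0,0.1,0.6,1.4,0,0,0],[0,0.2,1.3,2.9,0,0,0],[0,0.3,2,4.3,0,0,0],[0,0.35,2.6,5.7,0,0,0],[0,0.4,3.3,7.2,0,0,0],[0,0.4,4,8.6,0,0,0],[0,0.4,4.6,10,0,0,0],[0,0.4,5.3,11.5,0,0,0],[0,0.4,5.3,11.5,0,0,0]]'
python3 -c "
from h import *
row([.530,.224,.218],92)"
```

```text
time_s: 15.18
position: [0.528, 0.2295, 0.1657]
tcp_rot: [-2.939, -0.001, -3.105]
contact_force: [1.7, 3.7, 3.7]
finger_gap: 0.0115
finger_force: 59.0
t [-0.17 -1.61 -5.01] a [-11.63  -0.03   0.1 ] pos [0.528  0.2295 0.1657] f [1.7 3.7 3.7] gap 0.0115 t 15.1833
```

```bash
python3 -m jog '[[0,0.1,0.6,1.4,0,0,0],[0,0.2,1.3,2.9,0,0,0],[0,0.3,2,4.3,0,0,0],[0,0.35,2.6,5.7,0,0,0],[0,0.4,3.3,7.2,0,0,0],[0,0.4,4,8.6,0,0,0],[0,0.4,4.6,10,0,0,0],[0,0.4,5.3,11.5,0,0,0],[0,0.4,6,12.9,0,0,0],[0,0.35,6.6,14.3,0,0,0],[0,0.3,7.3,15.8,0,0,0],[0,0.3,7.3,15.8,0,0,0]]'
python3 -m jog '[[0,0,0.3,0.7,0,0,0],[0,0,0.6,1.4,0,0,0],[0,0,0.6,1.4,0,0,0],[0,0,0.6,1.4,0,0,0]]'
python3 -c "
from h import *
row([.530,.224,.218],92)"
```

```text
time_s: 16.18
position: [0.5284, 0.2183, 0.0932]
tcp_rot: [-2.664, -0.0, -3.105]
contact_force: [0.6, 8.2, 1.9]
finger_gap: 0.0116
finger_force: 59.3
time_s: 16.52
position: [0.5285, 0.217, 0.0895]
tcp_rot: [-2.644, 0.001, -3.105]
contact_force: [-2.5, 10.8, 1.4]
finger_gap: 0.012
finger_force: 59.5
t [ -0.18  -5.52 -11.63] a [-28.49   0.07   0.08] pos [0.5285 0.217  0.0895] f [-2.5 10.8  1.4] gap 0.012 t 16.5167
```

```bash
python3 -m jog '[[0,0.2,0.1,0,0,0,0],[0,0.4,0.25,0,0,0,0],[0,0.5,0.4,0,0,0,0],[0,0.5,0.4,0,0,0,0],[0,0.5,0.4,0,0,0,0]]'
```

```text
time_s: 16.93
position: [0.5287, 0.2168, 0.0883]
tcp_rot: [-2.639, 0.003, -3.104]
contact_force: [-6.5, 4.8, 21.5]
finger_gap: 0.0119
finger_force: 61.0
```

At the stop: the force rose to 21 N with about 1 mm of motion. A last look.

```bash
python3 - <<'E'
from h import *
snap('top','t8'); snap('scene','s8')
im,w=cloud('t8');im2,_=cloud('s8')
o=np.zeros((420,800,3),np.uint8); o[:200,:400]=cv2.resize(im[150:250,150:350],(400,200)); o[:,400:]=cv2.resize(im2[100:280,190:361],(400,420),interpolation=2)
cv2.imwrite('pics/i.png',o)
v,u=np.mgrid[:420,:560]; Z=w[...,2]; G=im.astype(int).sum(2)
m=(w[...,1]>0)&(w[...,1]<.19)&(abs(w[...,0]-(.5866-.0353*w[...,1]))<.007)&(Z>.09)&(Z<.24); q=w[m]; print(len(q),np.polyfit(q[:,1],q[:,2],1))
print(r.state()['contact_force'],r.state()['time_s'])
E
```

```text
377 [-0.25939194  0.17017178]
[-6.65976066  5.00281844 21.15201657] 17.0333
```

View pics/i.png

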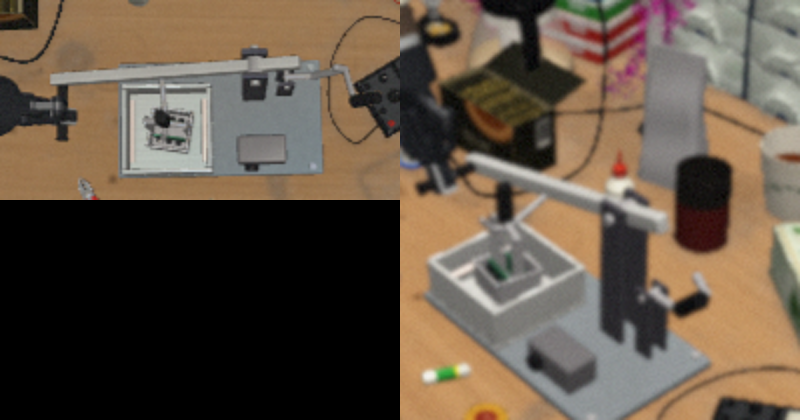

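The lever slopes 0.25 rad down, the basket hangs upright inside the well at (165,130), and the catch is open.

```bash
python3 -c "
from plant import r
print(r.job_done())"
```

```text
the job is handed in; nothing more can be done
None
```

The job is handed in at about 17 s: the basket hangs upright from the hook inside the well, the catch is open to its stop (about 0.74 rad measured), and the arm is still holding the lever down against its stop.

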